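# Pack the pump service case in two layers

### The arm

A 6-joint arm with a two-finger parallel gripper is mounted at the origin on the work surface. World frame = base frame: x ahead of the robot, y to its left, z up, the work surface at z = 0. Lengths are in m, angles in rad, forces in N, time in s.
With the tool pointing down it reaches from about 0.25 to 0.775 m from the base axis. Payload 4 kg.
Tool frame: the origin (TCP) lies at the very end of the fingers, on their centre line; the grasp point (between the pads) lies 19 mm behind it; z points along the fingers, y is the direction in which the jaws open and shut (so a half turn about z gives the same grasp; the last joint's range is limited). The gripper opens to 94 mm and grips with 3 to 60 N. Pads are 16 mm wide; open, the fingers measure 119 mm over their backs; the gripper's body (75 mm by 177 mm) begins 78 mm behind the grasp point.
Start: joints at [1.145, 0.087, 1.371, -0, 1.684, -0.103], TCP at [0.174, 0.522, 0.206] pointing down, gripper open.
Joint ranges: [-3.1, 3.1], [-0.76, 2.03], [0.27, 2.55], [-1.08, 4.22], [0.17, 2.65], [-2.57, 2.57]. Speed limits (rad/s): [2.79, 2.79, 3.14, 3.14, 3.14, 3.14].

### API

Orientations are given as [roll, pitch, yaw] about the fixed x, y, z axes, in that order (R = Rz(yaw) Ry(pitch) Rx(roll)).
In Python, from bench import robot, cams, models gives the robot as it stands.
- The arm moves only by the tool step_arm, never from a script. Its argument "series" is a list of rows, each a list of 5 numbers: the gripper command: -1 is shut, 1 is fully open, values between are in proportion, then the shift along the tool's x, y, z in mm, then the turn about the tool's z in degrees. A call has 1 to 20 rows; each row is the pose to reach, as a shift and turn from the pose commanded when the call began, along the tool's axes at that moment; what a row does not reach only later rows make up. A row lasts 1/8 s, in which the tool goes at most 62.5 mm and 10.7 degrees, less where a joint would pass 70% of its speed; a pose out of reach is approached as far as the arm can. A call with a gripper value outside its range is refused whole. The fingers move at their own pace and stop on an object; the grip force is fixed at half the most. Time passes only in rows, so rows that repeat a pose let the fingers close. It gives the time, the measured TCP pose, the force and the opening at its end, in the units of the state.
- robot.get_obs(): the state, without advancing time (a new reading comes with each control period).
- cams.snapshot(name): name is "scene" or "top" or "wrist"; returns a dict with "pixels" (420x560x3 uint8, red, green, blue), "fov_y" (degrees; the focal length in pixels is half the picture's height over the tangent of half this angle, whatever the lens; pixels are square), "cx", "cy" (the principal point, pixels), "R" (3x3) and "t" (3): a world point X has camera coordinates R X + t. Camera axes: x right, y down, z forward; pixel columns grow to the right and rows downward; lengths in m; the calibration is good to about 2 mm. A picture is of the moment at which its call begins. There is no depth.
- robot.close_job(): hands the job in, once; it reports no verdict.
Trained networks look in a picture, given as the dict that the camera call returned (one of the last four; its "shot" number tells which), for a name from the list of things; names that differ only in an ending like _2 or _b are one class to them, and where a whole thing is asked for, a point or a joint stands for the part that bears it (a point fixed in the world has none). Each returns a list of dicts, best first, with "p" (0 to 1); they miss things now and then, are a little off and sometimes report something else, mostly with a low value. They report only what shows in the picture. A call takes as long as a camera call.
- models.find_in(picture, label): "position" ([x, y, z] in m, in world coordinates, good to about 4 mm: the middle of the surface that is visible of it).
- models.pinpoint(picture, label): "position" ([x, y, z] in m, in world coordinates, good to about 4 mm: a listed point, or the origin of a listed thing).
The state is a dict: "time": time; "joint_positions": joint angles; "qvel": joint speeds; "joint_torque": joint torques, N m; "tool_pos": TCP position; "ee_rot": TCP orientation; "wrist_force": force on the tool from outside, world axes, zero at the start; "wrist_torque": the same for the moment, N m; "width": finger opening in m.
Only numpy, scipy, OpenCV 4.12 (cv2) and the standard library are available. Lean on these libraries where they do the work, as an engineer would, in place of code of your own. Each camera call takes 0.05 s, during which the arm holds its last target. There are 200 camera calls.

### The job

Pack the blue service case. Put every check valve on the bench into the bottom of the case, one to a cavity; then draw the orange divider out from under the solvent tray, leaving the tray and its bottles standing where they are, and lay it over the valves, fin up and flat on both ledges; finally lay one column flat on the divider on each side of the fin. Leave the vial rack, the amber bottle and the wrench alone.

Things in the scene. Friction and masses are not known exactly. Their poses are not given: they have to be found in the camera images.
- case: open blue kit case, fixed; inner 168 (x) x 94 (y), walls 5 thick, tops at z = 74 mm. Origin: centre of its underside, z up. Floor at z = 5; six bottom cavities 44 x 44, centres x = -48, 0, 48 by y = -24, 24, parted by 4 mm partitions up to z = 21. At each end (|x| 70 to 84) a ledge at z = 45 carries the divider
- divider: loose orange plate 162 (x) x 88 (y) x 5 mm, 120 g, with a fin upright in the middle of its top: 9 thick (x), 50 long (y), top at z = 31 mm. Origin: centre of the underside, z up. Fits the case either way round with 3 mm to spare all round. At the start its -x end lies 33 to 37 mm under the tray, which rests on it; the way out is along its +x
- tray: white solvent tray, 200 (x) x 124 (y) x 22 mm, 300 g, loose, with two bottles at its -x end. Origin: centre of its underside. Its -x end stands on the bench, its +x end on the divider, so it leans about 0.03 rad; when the divider is drawn out along the tray's +x, that end comes down 5 mm to the bench
- bottle_red: clear 100 ml bottle with red cap, 56 mm across, 105 mm tall, 300 g, standing loose in the tray; origin centre of its underside, z up along it
- bottle_blue: clear 100 ml bottle with blue cap, same size, standing loose in the tray beside the red one; origin centre of its underside, z up along it
- valve1: a check-valve cartridge, or None throughout if absent in this run: steel body 28 mm in diameter and 16 mm tall below, brass neck 16 mm in diameter and 20 mm tall above, 36 mm tall in all, about 90 g. Origin: on its axis at half height (18 mm above its foot), z along the axis towards the neck. Starts upright on the bench
- valve2: a check-valve cartridge, or None throughout if absent in this run: steel body 28 mm in diameter and 16 mm tall below, brass neck 16 mm in diameter and 20 mm tall above, 36 mm tall in all, about 90 g. Origin: on its axis at half height (18 mm above its foot), z along the axis towards the neck. Starts upright on the bench
- valve3: a check-valve cartridge, or None throughout if absent in this run: steel body 28 mm in diameter and 16 mm tall below, brass neck 16 mm in diameter and 20 mm tall above, 36 mm tall in all, about 90 g. Origin: on its axis at half height (18 mm above its foot), z along the axis towards the neck. Starts upright on the bench
- valve4: a check-valve cartridge, or None throughout if absent in this run: steel body 28 mm in diameter and 16 mm tall below, brass neck 16 mm in diameter and 20 mm tall above, 36 mm tall in all, about 90 g. Origin: on its axis at half height (18 mm above its foot), z along the axis towards the neck. Starts upright on the bench
- valve5: a check-valve cartridge, or None throughout if absent in this run: steel body 28 mm in diameter and 16 mm tall below, brass neck 16 mm in diameter and 20 mm tall above, 36 mm tall in all, about 90 g. Origin: on its axis at half height (18 mm above its foot), z along the axis towards the neck. Starts upright on the bench
- valve6: a check-valve cartridge, or None throughout if absent in this run: steel body 28 mm in diameter and 16 mm tall below, brass neck 16 mm in diameter and 20 mm tall above, 36 mm tall in all, about 90 g. Origin: on its axis at half height (18 mm above its foot), z along the axis towards the neck. Starts upright on the bench
- column1: a short steel column, 80 mm long overall, green band: tube 10 mm in diameter over the middle 44 mm, hexagonal end nuts 17 mm high and 18 mm long, about 80 g. Origin: its centre, on its axis, 8.5 mm above what it lies on; x along its length. Starts lying on the bench
- column2: a short steel column, 80 mm long overall, blue band: tube 10 mm in diameter over the middle 44 mm, hexagonal end nuts 17 mm high and 18 mm long, about 80 g. Origin: its centre, on its axis, 8.5 mm above what it lies on; x along its length. Starts lying on the bench
- vial_rack: bystander: red vial rack, 90 (x) x 170 (y) x 39 mm with its vials; origin centre of its underside
- amber_bottle: bystander: amber bottle with blue cap, 56 mm across, 105 mm tall; origin centre of its underside
- wrench: bystander: steel wrench 150 mm long lying on the bench; origin on its underside

How it is judged:
By the outcome, as a careful person would: the job done as asked, in the order asked, and still so for the second after the job is handed in, with the robot touching nothing.
Of valve1, valve2, valve3, valve4, valve5, valve6 only 4 to 6 are there at a start; the rules pass over those that are not, and their reading is None.
At some moment in a run one of valve1, valve2, valve3, valve4, valve5, valve6, column1, column2 may be knocked a few centimetres aside while the robot is not near it.
Once in a run the grip may slacken for a moment while it holds something.
It also fails if it takes over 210 s, if anything falls off the work surface, if the arm or the gripper's body presses on something with over 40 N, if the wrist force passes 120 N, or if a joint passes its speed limit or range.

## Working session

There is one attempt and no reset: what is moved stays moved. The work goes in short steps, Python scripts to look and compute and a tool call to move; the robot and the scene stay as the last step left them, time stands still between calls to the robot, and variables do not carry over. Pictures are saved under pics/ and viewed, about 12 in all and at most 16, crops included, and the job is handed in when it is done.

Besides the shell and the picture viewer there is one more tool, called after "Call:" by a JSON object that holds its "api" and its "payload", one argument or row to a line. step_arm: Moves the arm, as the interface text tells. Its arguments: {"type":"object","properties":{"series":{"type":"array","items":{"type":"array","items":{"type":"number"}}}},"required":["series"]}

```bash
mkdir -p pics
cat > h.py <<'E'
import numpy as np, cv2
from bench import robot, cams, models
def snap(n,f=None):
    s=cams.snapshot(n)
    if f: cv2.imwrite('pics/'+f+'.png',cv2.cvtColor(np.asarray(s['pixels']),cv2.COLOR_RGB2BGR))
    return s
def foc(s): return 210/np.tan(np.radians(s['fov_y'])/2)
def px(s,X):
    c=np.array(s['R'])@np.array(X)+np.array(s['t']); f=foc(s)
    return s['cx']+f*c[0]/c[2], s['cy']+f*c[1]/c[2]
def world(s,u,v,z):
    R=np.array(s['R']);t=np.array(s['t']);f=foc(s)
    d=R.T@np.array([(u-s['cx'])/f,(v-s['cy'])/f,1]); o=-R.T@t
    return o+d*(z-o[2])/d[2]
E
python3 - <<'E'
from h import *
o=robot.get_obs(); print({k:np.round(v,3).tolist() for k,v in o.items()})
for n in ['top','scene']:
    s=snap(n,n+'0')
    print(n,'cam',np.round(-np.array(s['R']).T@np.array(s['t']),3))
    for l in ['case','divider','tray','bottle_red','bottle_blue','valve1','column1','column2','vial_rack','amber_bottle','wrench']:
        print(l,[(np.round(d['position'],3).tolist(),round(d['p'],2)) for d in models.pinpoint(s,l)][:8])
E
```

```text
{'time': 0.0, 'joint_positions': [1.145, 0.088, 1.372, 0.0, 1.684, -0.103], 'qvel': [0.001, -0.0, -0.002, -0.0, -0.001, 0.001], 'joint_torque': [-0.0, -34.017, -30.243, 0.072, 0.033, -0.0], 'tool_pos': [0.174, 0.521, 0.204], 'ee_rot': [-3.139, -0.0, 2.819], 'wrist_force': [1.122, -0.801, 0.142], 'wrist_torque': [-0.044, -0.034, -0.014], 'width': 0.094}
top cam [ 0.433 -0.037  1.053]
case [([0.62, 0.062, 0.002], 0.89)]
divider [([0.435, 0.003, 0.009], 0.71), ([0.587, -0.23, 0.002], 0.57)]
tray [([0.605, -0.374, 0.001], 0.71)]
bottle_red [([0.644, -0.434, 0.002], 0.79), ([0.586, -0.229, -0.002], 0.15)]
bottle_blue [([0.588, -0.441, 0.004], 0.6)]
valve1 [([0.518, 0.365, 0.02], 0.69), ([0.411, 0.354, 0.017], 0.69), ([0.613, 0.26, 0.018], 0.68), ([0.439, 0.266, 0.017], 0.67), ([0.592, 0.361, 0.018], 0.56)]
column1 [([0.44, 0.115, 0.008], 0.68), ([0.439, 0.002, 0.009], 0.52)]
column2 [([0.44, 0.115, 0.008], 0.68), ([0.439, 0.002, 0.009], 0.52)]
vial_rack [([0.354, -0.32, 0.001], 0.73)]
amber_bottle [([0.786, -0.072, 0.002], 0.64), ([0.595, 0.362, 0.018], 0.34)]
wrench [([0.712, 0.274, 0.0], 0.98), ([0.356, -0.321, 0.001], 0.61)]
scene cam [1.416 0.464 0.741]
case [([0.626, 0.067, 0.003], 0.82)]
divider [([0.588, -0.232, -0.0], 0.58)]
tray [([0.608, -0.369, 0.006], 0.73)]
bottle_red [([0.647, -0.432, 0.003], 0.75)]
bottle_blue [([0.586, -0.439, 0.004], 0.72)]
valve1 [([0.591, 0.361, 0.018], 0.68), ([0.613, 0.258, 0.017], 0.57), ([0.41, 0.351, 0.017], 0.57), ([0.517, 0.365, 0.018], 0.54), ([0.444, 0.26, 0.016], 0.47)]
column1 [([0.44, 0.115, 0.008], 0.7), ([0.44, -0.004, 0.008], 0.66)]
column2 [([0.44, 0.115, 0.008], 0.7), ([0.44, -0.004, 0.008], 0.66)]
vial_rack [([0.357, -0.324, 0.0], 0.72)]
amber_bottle [([0.788, -0.077, 0.001], 0.68)]
wrench [([0.71, 0.274, 0.006], 0.64)]
```

View pics/top0.png

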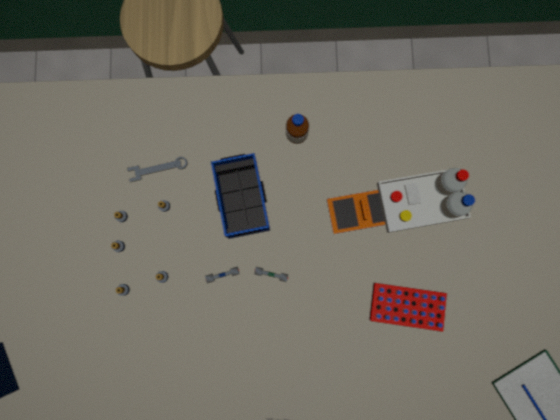

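View pics/scene0.png

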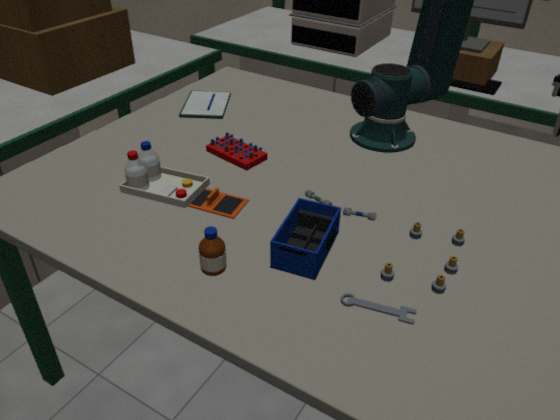

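The top view shows 5 valves at pixels (121,216), (163,206), (117,246), (161,277) and (122,290). The case is at (240,196), the divider at (358,211) half under the tray, and the columns at (222,274) blue and (271,274) green. The networks' positions agree with this.

```bash
cat >> h.py <<'E'
def to(x,y,z,yaw,o=None):
    "row (mm, deg) from the present pose to a tool-down pose; printed in tool axes"
    o=o or robot.get_obs(); w=o['ee_rot'][2]; d=(np.array([x,y,z])-o['tool_pos'])*1000
    c,s=np.cos(w),np.sin(w); t=-np.degrees((yaw-w+np.pi)%(2*np.pi)-np.pi)
    return np.round([c*d[0]+s*d[1], s*d[0]-c*d[1], -d[2], t],1).tolist()
def hsv(s): return cv2.cvtColor(np.asarray(s['pixels']),cv2.COLOR_RGB2HSV)
def rect(s,mask,z):
    "minAreaRect of mask's largest blob in the world plane z: centre, sides(mm), yaw of long side deg"
    m=cv2.morphologyEx(mask,cv2.MORPH_OPEN,np.ones((2,2),np.uint8))
    cs,_=cv2.findContours(m,cv2.RETR_EXTERNAL,cv2.CHAIN_APPROX_NONE); c=max(cs,key=cv2.contourArea)
    w=np.array([world(s,p[0][0],p[0][1],z)[:2]*1000 for p in c],np.float32)
    (cx,cy),(a,b),_=r=cv2.minAreaRect(w); p=cv2.boxPoints(r); e=p[1]-p[0]; g=p[2]-p[1]
    l=e if np.hypot(*e)>np.hypot(*g) else g
    return np.round([cx,cy,max(a,b),min(a,b),np.degrees(np.arctan2(l[1],l[0]))%180],1)
E
python3 - <<'E'
from h import *
s=snap('top'); h=hsv(s)
b=cv2.inRange(h,(105,120,40),(125,255,255)); b2=b*0; b2[140:250,200:280]=b[140:250,200:280]
print('case rim',rect(s,b2,.074),'opened',rect(s,cv2.morphologyEx(b2,cv2.MORPH_OPEN,np.ones((4,4),np.uint8)),.074))
o=cv2.inRange(h,(5,150,80),(20,255,255)); o2=o*0; o2[180:240,320:386]=o[180:240,320:386]
print('divider',rect(s,cv2.morphologyEx(o2,cv2.MORPH_CLOSE,np.ones((21,21),np.uint8)),.005))
big=cv2.resize(np.hstack([np.asarray(s['pixels'])[140:300,190:300],np.asarray(s['pixels'])[140:300,310:480]])[:,:,::-1],None,fx=2.8,fy=2.8,interpolation=cv2.INTER_CUBIC)
cv2.imwrite('pics/crop1.png',cv2.convertScaleAbs(big,alpha=1.6))
print(to(.622,.064,.33,1.72))
E
```

```text
case rim [618.9  61.3 182.6 106.8   9.6] opened [700.1  74.7  98.   12.7  99.2]
divider [ 582.1 -213.   125.3   85.9   98.8]
[-569.6, -292.0, -124.5, 63.0]
```

View pics/crop1.png

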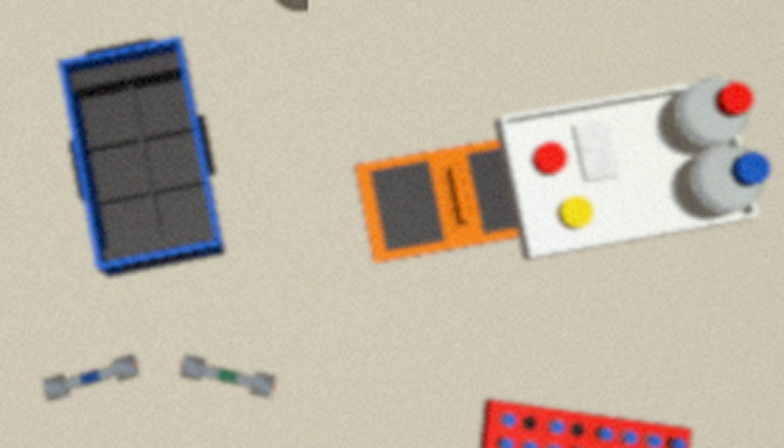

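The crop shows the case rim clearly, at about 9.6° yaw. The divider fin is at crop (457,195). Blue column yaw is about 107°, green about 76°. Next I'll look from above the case with the wrist camera.

Call:
{"api": "step_arm", "payload": {
  "series": [
    [1, 0, 0, -60, 0],
    [1, -570, -292, -125, 62],
    [1, -570, -292, -125, 62],
    [1, -570, -292, -125, 62],
    [1, -570, -292, -125, 62],
    [1, -570, -292, -125, 62],
    [1, -570, -292, -125, 62],
    [1, -570, -292, -125, 62],
    [1, -570, -292, -125, 62],
    [1, -570, -292, -125, 62],
    [1, -570, -292, -125, 62],
    [1, -570, -292, -125, 62],
    [1, -570, -292, -125, 62],
    [1, -570, -292, -125, 62],
    [1, -570, -292, -125, 62]
  ]
}}

```text
time: 3.12
tool_pos: [0.6217, 0.0651, 0.3311]
ee_rot: [3.141, -0.0, 1.738]
wrist_force: [-0.1, 0.2, -0.3]
width: 0.094
```

Run:
```python
from h import *
s=snap('wrist','w1'); h=hsv(s)
print('cam',np.round(-np.array(s['R']).T@np.array(s['t']),3))
b=cv2.inRange(h,(105,120,40),(125,255,255))
print('case rim',rect(s,b,.074))
for l in ['case','valve1','column1']: print(l,[(np.round(d['position'],3).tolist(),round(d['p'],2)) for d in models.pinpoint(s,l)][:8])
t=snap('top'); print('fin',world(t,363.2,209.6,.031))
print('valve1',[(np.round(d['position'],3).tolist(),round(d['p'],2)) for d in models.pinpoint(t,'valve1')][:8])
```

```text
cam [0.608 0.144 0.51 ]
case rim [625.6  64.3 179.5 105.9  10. ]
case [([0.621, 0.063, -0.004], 0.85)]
valve1 [([0.442, 0.262, 0.018], 0.92), ([0.61, 0.256, 0.019], 0.7)]
column1 [([0.443, 0.111, 0.008], 0.79), ([0.439, -0.003, 0.008], 0.75)]
fin [ 0.58435429 -0.22490433  0.031     ]
valve1 [([0.613, 0.257, 0.016], 0.56), ([0.518, 0.368, 0.019], 0.55), ([0.412, 0.358, 0.015], 0.54)]
```

View pics/w1.png

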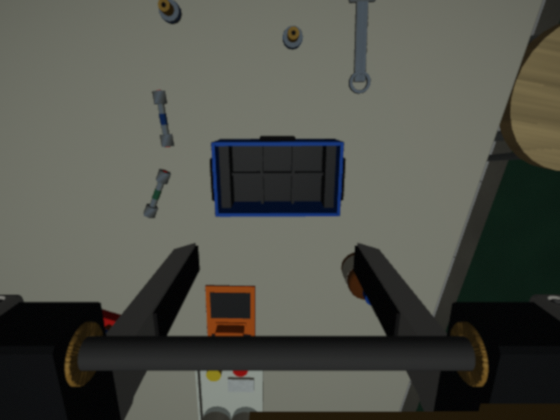

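The wrist view shows the case rim at corners (212,140), (343,140), (340,215) and (215,215), parallel to the tool. So the case yaw is about 9.7°, with its centre near (0.622, 0.063). Now picking the first valve.

Call:
{"api": "step_arm", "payload": {
  "series": [
    [0, 192, 23, 240, 0],
    [0, 192, 23, 240, 0],
    [0, 192, 23, 240, 0],
    [0, 192, 23, 240, 0],
    [0, 192, 23, 240, 0],
    [0, 192, 23, 270, 0],
    [0, 192, 23, 313, 0],
    [0, 192, 23, 313, 0],
    [-1, 192, 23, 313, 0],
    [-1, 192, 23, 313, 0],
    [-1, 192, 23, 313, 0],
    [-1, 192, 23, 313, 0],
    [-1, 192, 23, 270, 0],
    [-1, 192, 23, 200, 0],
    [-1, 20, 44, 200, 0],
    [-1, 20, 44, 200, 0],
    [-1, 20, 44, 200, 0],
    [-1, 20, 44, 200, 0]
  ]
}}

```text
time: 5.68
tool_pos: [0.6633, 0.0869, 0.1305]
ee_rot: [3.141, 0.001, 1.731]
wrist_force: [-0.4, 0.4, -1.1]
width: 0.0143
```

Call:
{"api": "step_arm", "payload": {
  "series": [
    [-1, 0, 0, 0, 0],
    [-1, 0, 0, 55, 0],
    [-1, 0, 0, 90, 0],
    [-1, 0, 0, 106, 0],
    [-1, 0, 0, 106, 0],
    [-1, 0, 0, 106, 0],
    [-0.45, 0, 0, 106, 0],
    [-0.45, 0, 0, 106, 0],
    [-0.45, 0, 0, 60, 0],
    [-0.45, 0, 0, 0, 0],
    [0, 277, -24, -20, 0],
    [0, 277, -24, -20, 0],
    [0, 277, -24, -20, 0],
    [0, 277, -24, -20, 0],
    [0, 277, -24, -20, 0],
    [0, 277, -24, -20, 0]
  ]
}}

```text
time: 7.68
tool_pos: [0.5923, 0.3623, 0.1508]
ee_rot: [3.141, -0.0, 1.74]
wrist_force: [0.4, -0.9, -0.1]
width: 0.0472
```

```bash
cat >> h.py <<'E'
def vp(cam='top',l='valve1'):
    s=snap(cam); r=[np.array(d['position']) for d in models.pinpoint(s,l) if d['p']>.25]
    print(cam,l,[np.round(p,3).tolist() for p in r]); return s
def caseW(a,b,c=(.622,.063),yaw=9.7):
    t=np.radians(yaw); return np.array([c[0]+np.cos(t)*a-np.sin(t)*b, c[1]+np.sin(t)*a+np.cos(t)*b])
E
python3 - <<'E'
from h import *
o=robot.get_obs();print(o['time'],o['tool_pos'],o['width'])
for c in ['wrist','top','scene']: vp(c)
for a,b in [(44,22),(44,-22),(0,22),(0,-22),(-44,22)]: print(a,b,caseW(a/1e3,b/1e3).round(4))
E
```

```text
7.675 [0.59228829 0.36231168 0.15080126] 0.047165697377741275
wrist valve1 [[0.592, 0.363, 0.017], [0.412, 0.352, 0.019], [0.442, 0.265, 0.021], [0.518, 0.366, 0.015]]
top valve1 [[0.519, 0.367, 0.018], [0.441, 0.264, 0.012], [0.592, 0.361, 0.018], [0.66, 0.091, 0.024], [0.41, 0.357, 0.017]]
scene valve1 [[0.517, 0.366, 0.02], [0.588, 0.365, 0.019], [0.412, 0.354, 0.02], [0.442, 0.261, 0.018]]
44 22 [0.6617 0.0921]
44 -22 [0.6691 0.0487]
0 22 [0.6183 0.0847]
0 -22 [0.6257 0.0413]
-44 22 [0.5749 0.0773]
```

Call:
{"api": "step_arm", "payload": {
  "series": [
    [0, 0, 0, 60, 0],
    [0, 0, 0, 110, 0],
    [0, 0, 0, 133, 0],
    [0, 0, 0, 133, 0],
    [-1, 0, 0, 133, 0],
    [-1, 0, 0, 133, 0],
    [-1, 0, 0, 133, 0],
    [-1, 0, 0, 133, 0],
    [-1, 0, 0, 80, 0],
    [-1, 0, 0, 20, 0],
    [-1, -321, 24, 20, 0],
    [-1, -321, 24, 20, 0],
    [-1, -321, 24, 20, 0],
    [-1, -321, 24, 20, 0],
    [-1, -321, 24, 20, 0],
    [-1, -321, 24, 20, 0],
    [-1, -321, 24, 20, 0]
  ]
}}

```text
time: 10.1
tool_pos: [0.6697, 0.0471, 0.1302]
ee_rot: [-3.141, -0.001, 1.735]
wrist_force: [0.6, 0.5, -1.0]
width: 0.0137
```

Call:
{"api": "step_arm", "payload": {
  "series": [
    [-1, 0, 0, 55, 0],
    [-1, 0, 0, 90, 0],
    [-1, 0, 0, 106, 0],
    [-1, 0, 0, 106, 0],
    [-1, 0, 0, 106, 0],
    [-0.45, 0, 0, 106, 0],
    [-0.45, 0, 0, 106, 0],
    [-0.45, 0, 0, 60, 0],
    [-0.45, 0, 0, 0, 0],
    [0, 338, -96, -20, 0],
    [0, 338, -96, -20, 0],
    [0, 338, -96, -20, 0],
    [0, 338, -96, -20, 0],
    [0, 338, -96, -20, 0],
    [0, 338, -96, -20, 0],
    [0, 338, -96, -20, 0],
    [0, 338, -96, -20, 0]
  ]
}}

```text
time: 12.22
tool_pos: [0.5196, 0.3645, 0.1506]
ee_rot: [3.141, 0.001, 1.736]
wrist_force: [-0.8, 0.5, 0.6]
width: 0.0472
```

Run:
```python
from h import *
o=robot.get_obs();print(o['time'],o['tool_pos'],o['width'])
for c in ['wrist','top']: vp(c)
```

```text
12.225 [0.519635   0.36446178 0.15064822] 0.04722319509162687
wrist valve1 [[0.41, 0.354, 0.013], [0.442, 0.265, 0.022], [0.514, 0.364, 0.015]]
top valve1 [[0.409, 0.354, 0.016], [0.52, 0.366, 0.02], [0.67, 0.049, 0.025], [0.661, 0.094, 0.022], [0.438, 0.268, 0.013]]
```

Call:
{"api": "step_arm", "payload": {
  "series": [
    [0, 0, 0, 60, 0],
    [0, 0, 0, 110, 0],
    [0, 0, 0, 133, 0],
    [0, 0, 0, 133, 0],
    [-1, 0, 0, 133, 0],
    [-1, 0, 0, 133, 0],
    [-1, 0, 0, 133, 0],
    [-1, 0, 0, 133, 0],
    [-1, 0, 0, 80, 0],
    [-1, 0, 0, 20, 0],
    [-1, -294, 52, 20, 0],
    [-1, -294, 52, 20, 0],
    [-1, -294, 52, 20, 0],
    [-1, -294, 52, 20, 0],
    [-1, -294, 52, 20, 0],
    [-1, -294, 52, 20, 0],
    [-1, -294, 52, 20, 0]
  ]
}}

```text
time: 14.55
tool_pos: [0.6188, 0.0841, 0.1302]
ee_rot: [-3.141, -0.001, 1.737]
wrist_force: [-0.7, 0.1, -0.9]
width: 0.0147
```

Call:
{"api": "step_arm", "payload": {
  "series": [
    [-1, 0, 0, 55, 0],
    [-1, 0, 0, 90, 0],
    [-1, 0, 0, 106, 0],
    [-1, 0, 0, 106, 0],
    [-1, 0, 0, 106, 0],
    [-0.45, 0, 0, 106, 0],
    [-0.45, 0, 0, 106, 0],
    [-0.45, 0, 0, 60, 0],
    [-0.45, 0, 0, 0, 0],
    [0, 206, -145, -20, 0],
    [0, 206, -145, -20, 0],
    [0, 206, -145, -20, 0],
    [0, 206, -145, -20, 0],
    [0, 206, -145, -20, 0],
    [0, 206, -145, -20, 0],
    [0, 206, -145, -20, 0]
  ]
}}

```text
time: 16.55
tool_pos: [0.4431, 0.2618, 0.1503]
ee_rot: [3.142, 0.0, 1.735]
wrist_force: [-0.4, 0.6, 0.5]
width: 0.0472
```

Run:
```python
from h import *
o=robot.get_obs();print(o['time'],o['tool_pos'],o['width'])
for c in ['wrist','top']: vp(c)
```

```text
16.55 [0.44311443 0.26176287 0.1503116 ] 0.04719089332938013
wrist valve1 [[0.413, 0.354, 0.018], [0.441, 0.265, 0.023]]
top valve1 [[0.619, 0.089, 0.024], [0.663, 0.093, 0.023], [0.438, 0.266, 0.018]]
```

Call:
{"api": "step_arm", "payload": {
  "series": [
    [0, 0, 0, 60, 0],
    [0, 0, 0, 110, 0],
    [0, 0, 0, 133, 0],
    [0, 0, 0, 133, 0],
    [-1, 0, 0, 133, 0],
    [-1, 0, 0, 133, 0],
    [-1, 0, 0, 133, 0],
    [-1, 0, 0, 133, 0],
    [-1, 0, 0, 80, 0],
    [-1, 0, 0, 20, 0],
    [-1, -250, 145, 20, 0],
    [-1, -250, 145, 20, 0],
    [-1, -250, 145, 20, 0],
    [-1, -250, 145, 20, 0],
    [-1, -250, 145, 20, 0],
    [-1, -250, 145, 20, 0],
    [-1, -250, 145, 20, 0]
  ]
}}

```text
time: 18.88
tool_pos: [0.6258, 0.0407, 0.1301]
ee_rot: [-3.141, -0.001, 1.737]
wrist_force: [-0.3, -0.1, 0.4]
width: 0.014
```

Call:
{"api": "step_arm", "payload": {
  "series": [
    [-1, 0, 0, 55, 0],
    [-1, 0, 0, 90, 0],
    [-1, 0, 0, 106, 0],
    [-1, 0, 0, 106, 0],
    [-1, 0, 0, 106, 0],
    [-0.45, 0, 0, 106, 0],
    [-0.45, 0, 0, 106, 0],
    [-0.45, 0, 0, 60, 0],
    [-0.45, 0, 0, 0, 0],
    [0, 344, -160, -20, 0],
    [0, 344, -160, -20, 0],
    [0, 344, -160, -20, 0],
    [0, 344, -160, -20, 0],
    [0, 344, -160, -20, 0],
    [0, 344, -160, -20, 0],
    [0, 344, -160, -20, 0],
    [0, 344, -160, -20, 0]
  ]
}}

```text
time: 21.0
tool_pos: [0.412, 0.353, 0.1508]
ee_rot: [3.141, 0.0, 1.738]
wrist_force: [0.4, -0.5, 0.2]
width: 0.0472
```

Run:
```python
from h import *
o=robot.get_obs();print(o['time'],o['tool_pos'],o['width'])
for c in ['wrist','top']: vp(c)
```

```text
21.0 [0.4119794  0.35298648 0.15076971] 0.04718901158015029
wrist valve1 [[0.413, 0.354, 0.02]]
top valve1 [[0.647, -0.434, 0.006], [0.672, 0.048, 0.021], [0.665, 0.093, 0.025], [0.41, 0.356, 0.017], [0.625, 0.045, 0.022], [0.62, 0.084, 0.022]]
```

Call:
{"api": "step_arm", "payload": {
  "series": [
    [0, 0, 0, 60, 0],
    [0, 0, 0, 110, 0],
    [0, 0, 0, 133, 0],
    [0, 0, 0, 133, 0],
    [-1, 0, 0, 133, 0],
    [-1, 0, 0, 133, 0],
    [-1, 0, 0, 133, 0],
    [-1, 0, 0, 133, 0],
    [-1, 0, 0, 80, 0],
    [-1, 0, 0, 20, 0],
    [-1, -300, 115, 20, 0],
    [-1, -300, 115, 20, 0],
    [-1, -300, 115, 20, 0],
    [-1, -300, 115, 20, 0],
    [-1, -300, 115, 20, 0],
    [-1, -300, 115, 20, 0],
    [-1, -300, 115, 20, 0]
  ]
}}

```text
time: 23.32
tool_pos: [0.5745, 0.076, 0.13]
ee_rot: [-3.141, -0.001, 1.735]
wrist_force: [-0.3, 0.2, -0.8]
width: 0.0142
```

Call:
{"api": "step_arm", "payload": {
  "series": [
    [-1, 0, 0, 55, 0],
    [-1, 0, 0, 90, 0],
    [-1, 0, 0, 106, 0],
    [-1, 0, 0, 106, 0],
    [-1, 0, 0, 106, 0],
    [-0.45, 0, 0, 106, 0],
    [-0.45, 0, 0, 106, 0],
    [-0.45, 0, 0, 60, 0],
    [-0.45, 0, 0, 0, 0],
    [0, -103, 28, -200, 0],
    [0, -103, 28, -200, 0],
    [0, -103, 28, -200, 0],
    [0, -103, 28, -200, 0],
    [0, -103, 28, -200, 0],
    [0, -103, 28, -200, 0],
    [0, -103, 28, -200, 0]
  ]
}}

```text
time: 25.32
tool_pos: [0.6185, -0.0199, 0.3279]
ee_rot: [-3.137, -0.002, 1.738]
wrist_force: [0.2, 0.1, 0.0]
width: 0.0467
```

Run:
```python
from h import *
s=snap('wrist','w2'); np.save('w2.npy',s,allow_pickle=True)
h=hsv(s); b=cv2.inRange(h,(105,120,40),(125,255,255)); print('case',rect(s,b,.074))
for l in ['case','divider']: print(l,[(np.round(d['position'],3).tolist(),round(d['p'],2)) for d in models.pinpoint(s,l)][:3])
vp('top')
I=np.asarray(s['pixels']); cv2.imwrite('pics/w2.png',cv2.resize(I[:,:,::-1],(784,588),interpolation=cv2.INTER_CUBIC))
```

```text
case [625.5  63.3 180.4 105.8   9.6]
case [([0.62, 0.066, -0.0], 0.66)]
divider [([0.59, -0.228, 0.004], 0.9)]
top valve1 [[0.621, 0.084, 0.022], [0.66, 0.094, 0.022], [0.673, 0.048, 0.026], [0.628, 0.044, 0.021]]
```

View pics/w2.png

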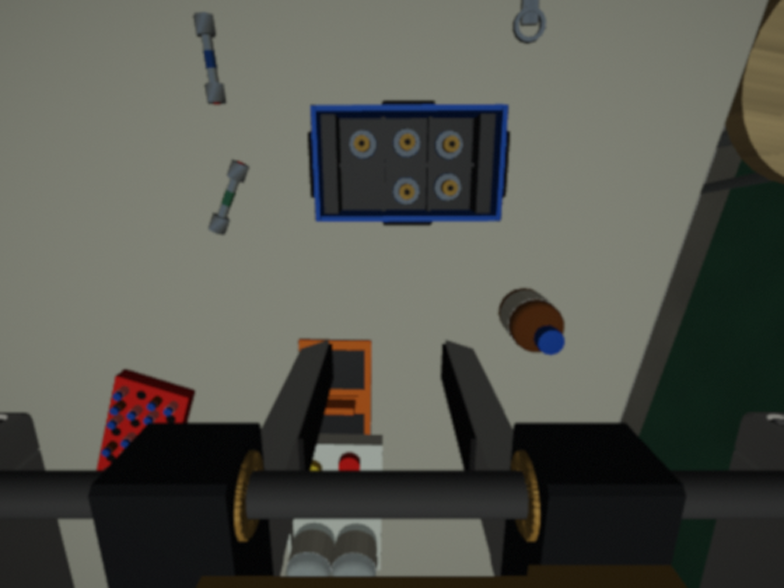

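All five valves stand upright, one per cavity. In the enlarged view they are at (362,143), (407,142), (451,143), (406,191) and (449,187). Next a close look at the divider.

Call:
{"api": "step_arm", "payload": {
  "series": [
    [1, -204, -146, 60, 91],
    [1, -204, -146, 131, 91],
    [1, -204, -146, 131, 91],
    [1, -204, -146, 131, 91],
    [1, -204, -146, 131, 91],
    [1, -204, -146, 131, 91],
    [1, -204, -146, 131, 91],
    [1, -204, -146, 131, 91],
    [1, -204, -146, 131, 91],
    [1, -204, -146, 131, 91],
    [1, -204, -146, 131, 91]
  ]
}}

```text
time: 26.95
tool_pos: [0.509, -0.246, 0.1994]
ee_rot: [-3.142, -0.0, 0.15]
wrist_force: [0.2, 0.1, 0.5]
width: 0.0939
```

Run:
```python
from h import *
s=snap('wrist','w3'); np.save('w3.npy',s,allow_pickle=True)
for l in ['divider','tray','bottle_red','bottle_blue']: print(l,[(np.round(d['position'],3).tolist(),round(d['p'],2)) for d in models.pinpoint(s,l)][:3])
h=hsv(s); o=cv2.inRange(h,(5,150,60),(20,255,255))
print(rect(s,cv2.morphologyEx(o,cv2.MORPH_CLOSE,np.ones((61,61),np.uint8)),.005))
print(to(.588,-.23,.1,.154))
```

```text
divider [([0.59, -0.229, 0.001], 0.87), ([0.622, 0.066, -0.003], 0.59), ([0.438, -0.002, 0.01], 0.44)]
tray [([0.607, -0.372, -0.0], 0.7)]
bottle_red []
bottle_blue [([0.586, -0.442, 0.005], 0.62)]
[ 584.4 -213.5  126.6   86.2   98.6]
[80.4, -4.2, 99.5, -0.3]
```

View pics/w3.png

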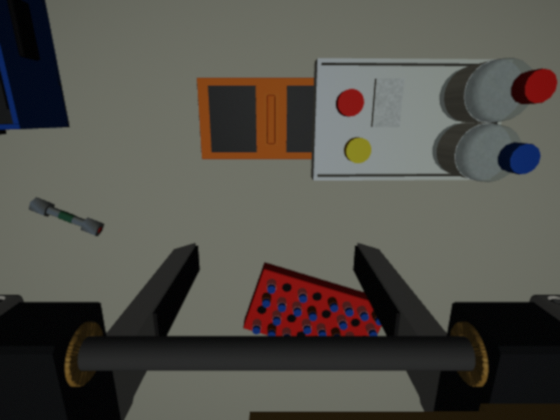

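The wrist view shows the fin top around (270,119), the plate's free end at column 200 with rows 77–159, and the tray edge at column 315.

Run:
```python
from h import *
s=np.load('w3.npy',allow_pickle=True).item()
print('fin',world(s,270.5,119,.031)[:2], 'end mid',world(s,200,118,.005)[:2], 'tray edge',world(s,315,119,.025)[:2])
e=world(s,200,118,.005)[:2]; t=np.radians(98.6); print('centre from end',e-.081*np.array([np.cos(t),np.sin(t)]))
for p in [(.584,-.228),(.586,-.229),(.588,-.23)]: print(p,to(*p,.012,np.radians(8.6)))
```

```text
fin [ 0.5882262  -0.22898073] end mid [ 0.5774278  -0.15039305] tray edge [ 0.59522476 -0.27553252]
centre from end [ 0.58954016 -0.23048232]
(0.584, -0.228) [76.8, -6.8, 187.5, -0.1]
(0.586, -0.229) [78.6, -5.5, 187.5, -0.1]
(0.588, -0.23) [80.4, -4.2, 187.5, -0.1]
```

Call:
{"api": "step_arm", "payload": {
  "series": [
    [-0.25, 80, -4, 0, 0],
    [-0.25, 80, -4, 40, 0],
    [-0.25, 80, -4, 90, 0],
    [-0.25, 80, -4, 140, 0],
    [-0.25, 80, -4, 170, 0],
    [-0.25, 80, -4, 185, 0],
    [-0.25, 80, -4, 190, 0],
    [-0.25, 80, -4, 190, 0],
    [-1, 80, -4, 190, 0],
    [-1, 80, -4, 190, 0],
    [-1, 80, -4, 190, 0],
    [-1, 80, -4, 190, 0]
  ]
}}

```text
time: 28.7
tool_pos: [0.5878, -0.2287, 0.0104]
ee_rot: [-3.139, -0.001, 0.149]
wrist_force: [-1.2, 3.7, 5.0]
width: 0.0087
```

Call:
{"api": "step_arm", "payload": {
  "series": [
    [-1, 0, -3, 0, 0],
    [-1, 0, -6, 0, 0],
    [-1, 0, -9, 0, 0],
    [-1, 0, -12, 0, 0],
    [-1, 0, -15, 0, 0],
    [-1, 0, -18, 0, 0],
    [-1, 0, -21, 0, 0],
    [-1, 0, -24, 0, 0],
    [-1, 0, -27, 0, 0],
    [-1, 0, -30, 0, 0],
    [-1, 0, -33, 0, 0],
    [-1, 0, -36, 0, 0],
    [-1, 0, -40, 0, 0],
    [-1, 0, -45, 0, 0],
    [-1, 0, -50, 0, 0],
    [-1, 0, -56, 0, 0],
    [-1, 0, -60, 0, 0],
    [-1, 0, -60, 0, 0]
  ]
}}

```text
time: 30.95
tool_pos: [0.5793, -0.1707, 0.0104]
ee_rot: [3.141, -0.002, 0.149]
wrist_force: [-0.2, -3.0, 5.3]
width: 0.009
```

Run:
```python
from h import *
for c in ['scene','top']:
    s=snap(c,c+'4')
    for l in ['divider','tray','bottle_red','bottle_blue']: print(c,l,[(np.round(d['position'],3).tolist(),round(d['p'],2)) for d in models.pinpoint(s,l)][:2])
    if c=='scene': I=np.asarray(s['pixels'])[110:300,100:300]; cv2.imwrite('pics/s4.png',cv2.resize(I[:,:,::-1],None,fx=3,fy=3,interpolation=cv2.INTER_CUBIC))
```

```text
scene divider [([0.579, -0.171, -0.0], 0.74)]
scene tray [([0.607, -0.37, -0.001], 0.86)]
scene bottle_red [([0.646, -0.431, 0.002], 0.63)]
scene bottle_blue [([0.584, -0.439, 0.004], 0.73), ([0.62, 0.085, 0.024], 0.69)]
top divider [([0.577, -0.17, 0.0], 0.91), ([0.786, -0.073, -0.001], 0.73)]
top tray [([0.604, -0.374, -0.0], 0.83), ([0.588, -0.442, 0.004], 0.44)]
top bottle_red [([0.644, -0.433, 0.006], 0.94)]
top bottle_blue [([0.587, -0.442, 0.004], 0.65)]
```

View pics/s4.png

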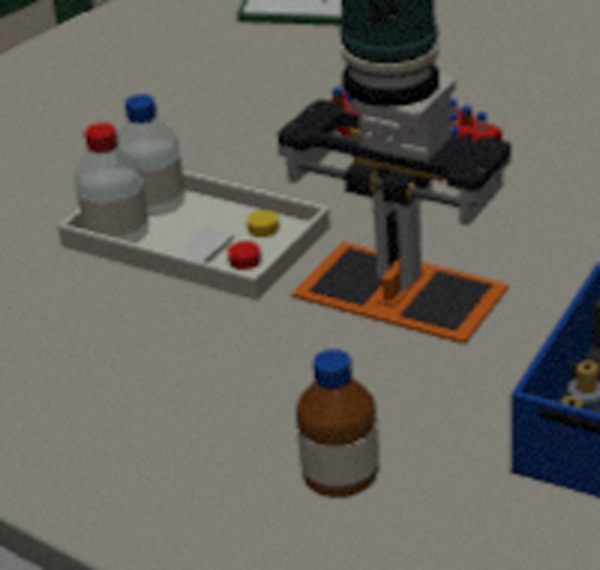

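The divider is free of the tray in crop (400,290), and the tray and bottles have not moved. Lifting it, turning it and bringing it over the case.

Call:
{"api": "step_arm", "payload": {
  "series": [
    [-1, 0, 0, -20, 0],
    [-1, 0, 0, -60, 0],
    [-1, 0, 0, -100, 0],
    [-1, 78, -225, -100, -91],
    [-1, 78, -225, -100, -91],
    [-1, 78, -225, -100, -91],
    [-1, 78, -225, -100, -91],
    [-1, 78, -225, -100, -91],
    [-1, 78, -225, -100, -91],
    [-1, 78, -225, -100, -91],
    [-1, 78, -225, -100, -91],
    [-1, 78, -225, -100, -91],
    [-1, 78, -225, -100, -91],
    [-1, 78, -225, -95, -91],
    [-1, 78, -225, -95, -91]
  ]
}}

```text
time: 33.33
tool_pos: [0.6217, 0.0634, 0.1032]
ee_rot: [-3.139, -0.001, 1.736]
wrist_force: [0.4, 1.4, -1.5]
width: 0.0086
```

Run:
```python
from h import *
o=robot.get_obs(); print(o['tool_pos'],o['ee_rot'],o['width'])
for c in ['scene','top']:
    s=snap(c); np.save(c+'5.npy',s,allow_pickle=True)
    for l in ['divider','case','valve1']: print(c,l,[(np.round(d['position'],3).tolist(),round(d['p'],2)) for d in models.pinpoint(s,l)][:6])
s=np.load('top5.npy',allow_pickle=True).item(); I=np.asarray(s['pixels'])[140:250,190:290]
t=np.load('scene5.npy',allow_pickle=True).item(); J=np.asarray(t['pixels'])[170:300,250:370]
a=cv2.resize(I[:,:,::-1],(400,440),interpolation=cv2.INTER_CUBIC);b=cv2.resize(J[:,:,::-1],(400,440),interpolation=cv2.INTER_CUBIC)
cv2.imwrite('pics/c5.png',np.hstack([a,b]))
w=snap('wrist','w5'); np.save('w5.npy',w,allow_pickle=True)
```

```text
[0.62169685 0.0633854  0.10317932] [-3.13920750e+00 -7.90336122e-04  1.73623102e+00] 0.008556891675603445
scene divider [([0.62, 0.062, 0.088], 0.98)]
scene case [([0.625, 0.07, 0.002], 0.77)]
scene valve1 [([0.624, 0.084, 0.022], 0.66), ([0.576, 0.076, 0.028], 0.59), ([0.629, 0.041, 0.022], 0.53)]
top divider []
top case []
top valve1 [([0.649, -0.43, 0.002], 0.71)]
```

View pics/c5.png

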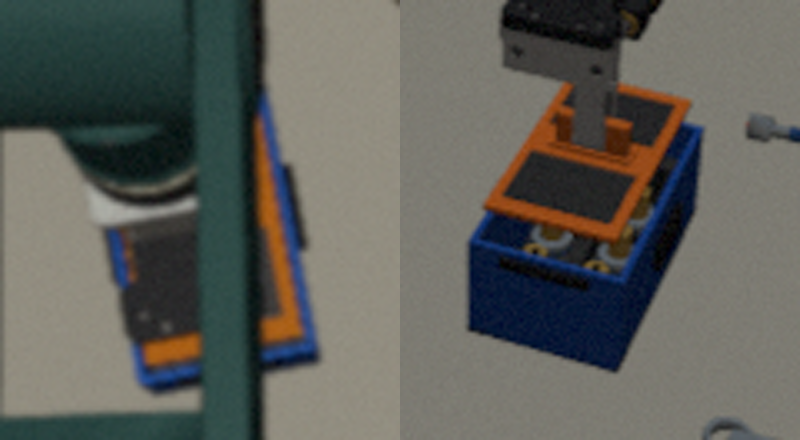

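View pics/w5.png

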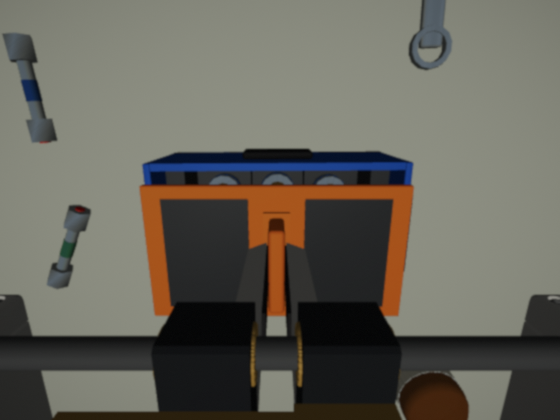

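The scene crop shows the divider level over the case. In the wrist view its back edge spans columns 141–411 and the rim's back edge 146–410. I'll measure the offset in that one image.

Run:
```python
from h import *
s=np.load('w5.npy',allow_pickle=True).item(); I=np.asarray(s['pixels']).astype(int)
print(np.round(-np.array(s['R']).T@np.array(s['t']),3))
for c in [200,350]: print(c,[(r,I[r,c].tolist()) for r in range(148,192,2)])
cr=I[135:235,125:430].astype(np.uint8)[:,:,::-1]
a=cv2.resize(cr[:,:75],(400,533),interpolation=cv2.INTER_CUBIC);b=cv2.resize(cr[:,230:],(400,533),interpolation=cv2.INTER_CUBIC)
cv2.imwrite('pics/z5.png',cv2.convertScaleAbs(np.hstack([a,b]),alpha=1.8))
```

```text
[0.61  0.142 0.284]
200 [(148, [141, 143, 131]), (150, [137, 139, 127]), (152, [76, 80, 80]), (154, [5, 16, 40]), (156, [5, 16, 40]), (158, [5, 16, 40]), (160, [6, 17, 41]), (162, [10, 26, 60]), (164, [28, 64, 137]), (166, [31, 68, 145]), (168, [30, 67, 144]), (170, [35, 65, 127]), (172, [46, 51, 60]), (174, [47, 48, 48]), (176, [47, 48, 49]), (178, [46, 48, 47]), (180, [46, 47, 48]), (182, [47, 48, 48]), (184, [64, 40, 33]), (186, [139, 64, 21]), (188, [166, 86, 29]), (190, [167, 87, 29])]
350 [(148, [141, 143, 131]), (150, [132, 135, 123]), (152, [41, 45, 53]), (154, [5, 16, 40]), (156, [6, 16, 40]), (158, [5, 16, 40]), (160, [4, 16, 41]), (162, [16, 39, 90]), (164, [27, 64, 139]), (166, [29, 65, 142]), (168, [28, 65, 140]), (170, [37, 54, 98]), (172, [44, 45, 46]), (174, [43, 44, 44]), (176, [42, 43, 44]), (178, [43, 44, 45]), (180, [43, 44, 44]), (182, [43, 44, 44]), (184, [63, 38, 31]), (186, [138, 63, 21]), (188, [166, 84, 28]), (190, [167, 85, 28])]
```

View pics/z5.png

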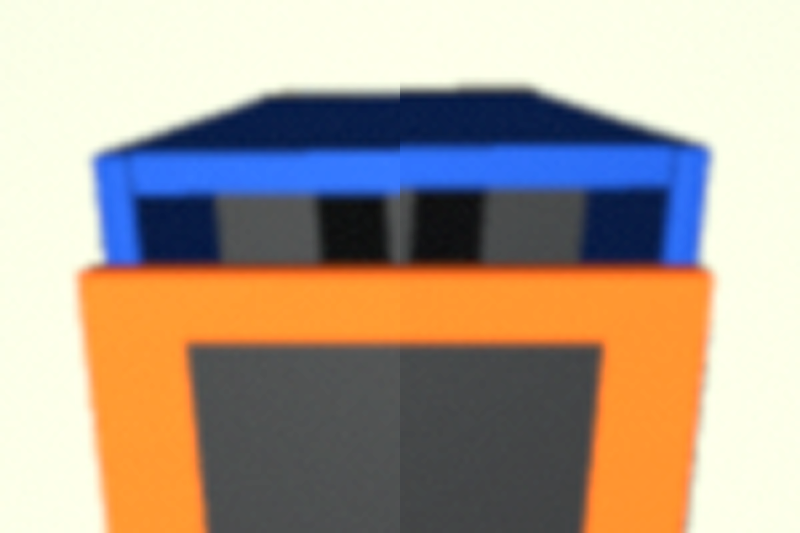

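Run:
```python
from h import *
s=np.load('w5.npy',allow_pickle=True).item()
def an(A,B,z,off):
    a,b=world(s,*A,z)[:2],world(s,*B,z)[:2]; d=b-a; y=np.arctan2(d[1],d[0]); m=(a+b)/2+off*np.array([np.sin(y),-np.cos(y)])
    print(np.round(m,4),'len',round(np.hypot(*d),4),'yaw',round(np.degrees(y),2)); return m
an((142.8,164.6),(413.1,163.1),.074,.052); c=an((150.7,171.6),(405.1,170.3),.074,.047)
an((139.6,186.6),(413.7,186),.0978,.044)
```

```text
[0.6246 0.0631] len 0.1767 yaw 9.78
[0.6245 0.0634] len 0.1674 yaw 9.76
[0.6239 0.061 ] len 0.162 yaw 9.59
```

Call:
{"api": "step_arm", "payload": {
  "series": [
    [-1, 2, 1, 0, 0],
    [-1, 2, 1, 8, 0],
    [-1, 2, 1, 15, 0],
    [-1, 2, 1, 20, 0],
    [-1, 2, 1, 25, 0],
    [-1, 2, 1, 30, 0],
    [-1, 2, 1, 35, 0],
    [-1, 2, 1, 40, 0],
    [-1, 2, 1, 40, 0]
  ]
}}

```text
time: 34.9
tool_pos: [0.6228, 0.0652, 0.0638]
ee_rot: [-3.14, -0.0, 1.737]
wrist_force: [-0.5, 0.1, -1.4]
width: 0.0088
```

Call:
{"api": "step_arm", "payload": {
  "series": [
    [-1, 0, 0, 4, 0],
    [-1, 0, 0, 8, 0],
    [-1, 0, 0, 9, 0],
    [-1, 0, 0, 9, 0],
    [-0.5, 0, 0, 9, 0],
    [-0.5, 0, 0, 9, 0],
    [-0.5, 0, 0, 9, 0],
    [-0.5, 0, 0, -10, 0],
    [-0.5, 0, 0, -60, 0],
    [-0.5, -80, 0, -160, 0],
    [0, -80, 0, -240, 0],
    [0, -80, 0, -240, 0],
    [0, -80, 0, -240, 0],
    [0, -80, 0, -240, 0]
  ]
}}

```text
time: 36.65
tool_pos: [0.6367, -0.0138, 0.3061]
ee_rot: [3.139, 0.001, 1.736]
wrist_force: [-0.7, 1.4, -0.6]
width: 0.0469
```

Run:
```python
from h import *
s=snap('wrist'); np.save('w6.npy',s,allow_pickle=True)
for l in ['divider','column1','column2']: print(l,[(np.round(d['position'],3).tolist(),round(d['p'],2)) for d in models.pinpoint(s,l)][:3])
vp('top','column1'); t=vp('scene','divider')
I=np.asarray(s['pixels'])[:260,60:430]; J=np.asarray(t['pixels'])[160:310,240:400]
cv2.imwrite('pics/c6.png',cv2.convertScaleAbs(np.hstack([cv2.resize(I,(500,351)),cv2.resize(J,(300,351))])[:,:,::-1],alpha=1.4))
```

```text
divider [([0.626, 0.066, 0.045], 0.91)]
column1 [([0.437, -0.002, 0.007], 0.69), ([0.41, 0.127, 0.013], 0.68)]
column2 [([0.437, -0.002, 0.007], 0.69), ([0.41, 0.127, 0.013], 0.68)]
top column1 [[0.605, -0.372, -0.004]]
scene divider [[0.623, 0.064, 0.044]]
```

View pics/c6.png

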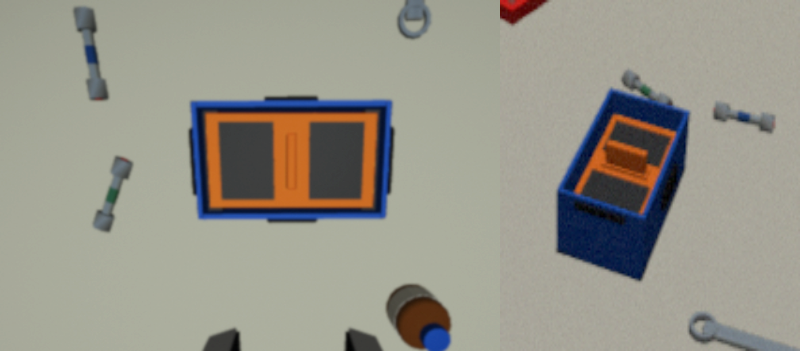

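The divider lies flat inside the rim, fin up. The blue column has been knocked to about (0.41, 0.127). Getting both column poses from their nut centres in this view.

Run:
```python
from h import *
s=np.load('w6.npy',allow_pickle=True).item()
for n,A,B in [('blue',(85,17),(97,89)),('green',(121,167),(103,221))]:
    a,b=[world(s,60+p[0]/1.351,p[1]/1.35,.0085)[:2] for p in (A,B)]; d=a-b
    y=np.degrees(np.arctan2(d[1],d[0]))%180; m=(a+b)/2; print(n,m.round(4),y.round(1),np.hypot(*d).round(3),'up',to(*m,.1,np.radians(y)), 'down',to(*m,.1,np.radians(y-180)))
c=(.6246,.0632)
for a in (-.042,.042): print(caseW(a,0,c,9.75))
```

```text
blue [0.4123 0.1321] 102.6 0.064 up [180.4, -196.6, 203.1, -3.1] down [180.4, -196.6, 203.1, 176.9]
green [ 0.4394 -0.0023] 75.0 0.063 up [43.4, -192.1, 203.1, 24.5] down [43.4, -192.1, 203.1, -155.5]
[0.58320665 0.05608732]
[0.66599335 0.07031268]
```

Call:
{"api": "step_arm", "payload": {
  "series": [
    [0, 43, -192, 230, 24.5],
    [0, 43, -192, 230, 24.5],
    [0, 43, -192, 230, 24.5],
    [0, 43, -192, 230, 24.5],
    [0, 43, -192, 230, 24.5],
    [0, 43, -192, 270, 24.5],
    [0, 43, -192, 302, 24.5],
    [0, 43, -192, 302, 24.5],
    [-1, 43, -192, 302, 24.5],
    [-1, 43, -192, 302, 24.5],
    [-1, 43, -192, 302, 24.5],
    [-1, 43, -192, 302, 24.5],
    [-1, 43, -192, 250, 24.5],
    [-1, 43, -192, 176, 24.5],
    [-1, 78, 43, 176, 0],
    [-1, 78, 43, 176, 0],
    [-1, 78, 43, 176, 0],
    [-1, 78, 43, 176, 0],
    [-1, 78, 43, 176, 0]
  ]
}}

```text
time: 39.42
tool_pos: [0.6676, 0.0714, 0.125]
ee_rot: [-3.138, -0.001, 1.738]
wrist_force: [-0.1, 0.0, -1.8]
width: 0.0093
```

Run:
```python
from h import *
o=robot.get_obs();print(o['time'],o['tool_pos'],o['ee_rot'],o['width'])
s=snap('wrist','w7'); t=vp('scene','column1')
I=np.asarray(s['pixels'])[100:,100:460]; J=np.asarray(t['pixels'])[130:310,240:400]
cv2.imwrite('pics/c7.png',cv2.convertScaleAbs(np.hstack([cv2.resize(I,(450,400)),cv2.resize(J,(350,400))])[:,:,::-1],alpha=1.4))
```

```text
39.425 [0.66761814 0.07138281 0.12502379] [-3.13805530e+00 -8.01377241e-04  1.73804990e+00] 0.009259880831875664
scene column1 [[0.667, 0.068, 0.132], [0.409, 0.13, 0.008]]
```

View pics/c7.png

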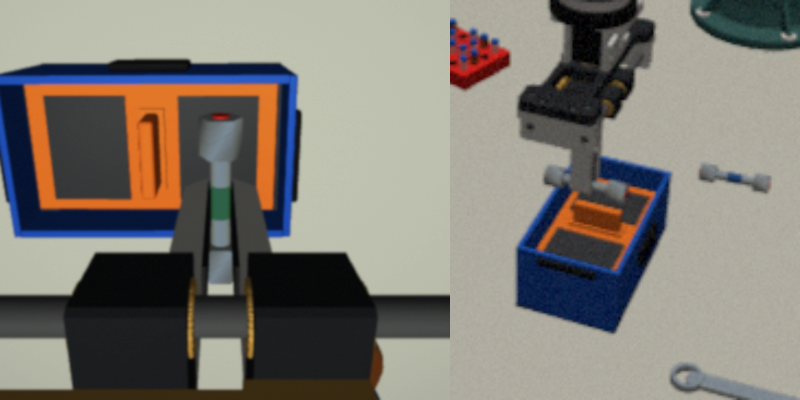

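The column is held level near its middle, over the right half of the divider. Lowering it.

Call:
{"api": "step_arm", "payload": {
  "series": [
    [-1, 0, 0, 30, 0],
    [-1, 0, 0, 55, 0],
    [-1, 0, 0, 66, 0],
    [-1, 0, 0, 72, 0],
    [-1, 0, 0, 72, 0],
    [-0.45, 0, 0, 72, 0],
    [-0.45, 0, 0, 72, 0],
    [-0.45, 0, 0, 72, 0],
    [-0.45, 0, 0, 50, 0],
    [-0.45, 0, 0, 0, 0],
    [0, 60, -243, -30, -3],
    [0, 60, -243, -30, -3],
    [0, 60, -243, -30, -3],
    [0, 60, -243, -30, -3],
    [0, 60, -243, -30, -3],
    [0, 60, -243, -30, -3],
    [0, 60, -243, -30, -3]
  ]
}}

```text
time: 41.7
tool_pos: [0.4178, 0.0893, 0.1585]
ee_rot: [3.141, 0.0, 1.789]
wrist_force: [0.4, -0.4, 0.4]
width: 0.0471
```

Run:
```python
from h import *
o=robot.get_obs();print(o['time'],o['tool_pos'],o['ee_rot'],o['width'])
s=snap('wrist','w8'); np.save('w8.npy',s,allow_pickle=True)
print([(np.round(d['position'],3).tolist(),round(d['p'],2)) for d in models.pinpoint(s,'column2')])
t=vp('scene','column1'); vp('top','column1')
I=np.asarray(s['pixels'])[:300,80:480]; J=np.asarray(t['pixels'])[160:300,250:370]
cv2.imwrite('pics/c8.png',cv2.convertScaleAbs(np.hstack([cv2.resize(I,(480,360)),cv2.resize(J,(309,360))])[:,:,::-1],alpha=1.4))
```

```text
41.7 [0.41778392 0.08927366 0.15854229] [3.14125182e+00 3.11133159e-05 1.78861377e+00] 0.04709738547260219
[([0.413, 0.129, 0.011], 0.84), ([0.664, 0.072, 0.059], 0.62)]
scene column1 [[0.409, 0.132, 0.008], [0.626, 0.066, 0.004], [0.668, 0.069, 0.057]]
top column1 [[0.664, 0.074, 0.059]]
```

View pics/c8.png

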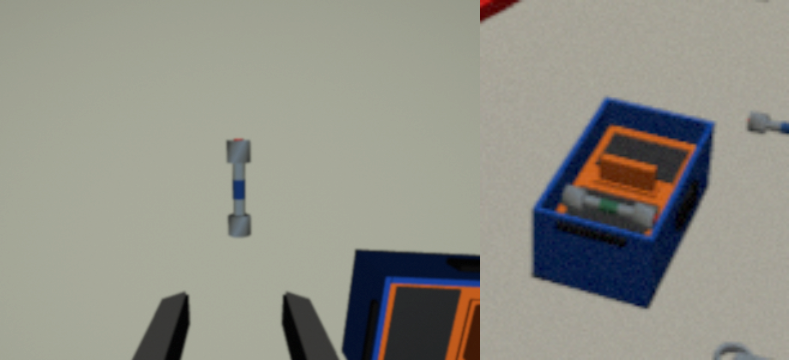

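The first column lies flat beside the fin. The blue one is aligned with the tool at crop (238,188).

Call:
{"api": "step_arm", "payload": {
  "series": [
    [0, 41, 1, 60, 0],
    [0, 41, 1, 110, 0],
    [0, 41, 1, 145, 0],
    [0, 41, 1, 155, 0],
    [0, 41, 1, 155, 0],
    [-1, 41, 1, 155, 0],
    [-1, 41, 1, 155, 0],
    [-1, 41, 1, 155, 0],
    [-1, 41, 1, 155, 0],
    [-1, 41, 1, 90, 0],
    [-1, 41, 1, 28, 0],
    [-1, -68, 154, 28, 2.8],
    [-1, -68, 154, 28, 2.8],
    [-1, -68, 154, 28, 2.8],
    [-1, -68, 154, 28, 2.8],
    [-1, -68, 154, 28, 2.8],
    [-1, -68, 154, 28, 2.8]
  ]
}}

```text
time: 44.12
tool_pos: [0.5804, 0.0571, 0.1311]
ee_rot: [3.141, -0.0, 1.741]
wrist_force: [-0.0, -1.0, -0.3]
width: 0.0092
```

Run:
```python
from h import *
o=robot.get_obs();print(o['time'],o['tool_pos'],o['ee_rot'],o['width'])
s=snap('wrist'); t=vp('scene','column1')
I=np.asarray(s['pixels'])[100:,100:460]; J=np.asarray(t['pixels'])[130:310,240:400]
cv2.imwrite('pics/c9.png',cv2.convertScaleAbs(np.hstack([cv2.resize(I,(450,400)),cv2.resize(J,(350,400))])[:,:,::-1],alpha=1.4))
```

```text
44.125 [0.58042914 0.05713864 0.13106736] [ 3.14113545e+00 -2.70229226e-04  1.74122683e+00] 0.00919293764327709
scene column1 [[0.668, 0.068, 0.055], [0.58, 0.059, 0.135]]
```

View pics/c9.png

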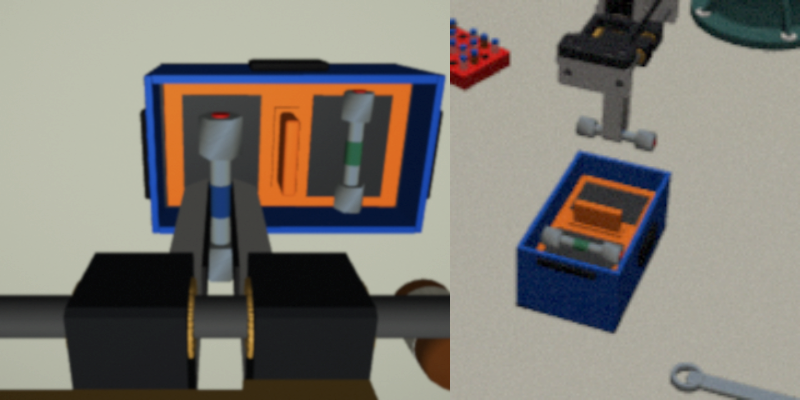

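Call:
{"api": "step_arm", "payload": {
  "series": [
    [-1, 0, 0, 35, 0],
    [-1, 0, 0, 60, 0],
    [-1, 0, 0, 72, 0],
    [-1, 0, 0, 77, 0],
    [-1, 0, 0, 77, 0],
    [-0.45, 0, 0, 77, 0],
    [-0.45, 0, 0, 77, 0],
    [-0.45, 0, 0, 77, 0],
    [-0.45, 0, 0, 50, 0],
    [-0.45, 0, 0, 0, 0],
    [-0.45, -80, 20, -120, 0],
    [-0.45, -80, 20, -200, 0],
    [-0.45, -80, 20, -200, 0],
    [-0.45, -80, 20, -200, 0],
    [-0.45, -80, 20, -200, 0],
    [-0.45, -80, 20, -200, 0]
  ]
}}

```text
time: 46.28
tool_pos: [0.6142, -0.0188, 0.3284]
ee_rot: [-3.139, -0.001, 1.74]
wrist_force: [0.1, 0.5, -1.2]
width: 0.0261
```

Run:
```python
from h import *
o=robot.get_obs();print(o['time'],o['tool_pos'],o['width'])
s=snap('wrist'); t=vp('scene','column1')
for l in ['divider','column1','case']: print(l,[(np.round(d['position'],3).tolist(),round(d['p'],2)) for d in models.pinpoint(s,l)][:3])
for l in ['tray','bottle_red','bottle_blue','divider','vial_rack','wrench','amber_bottle']: print(l,[(np.round(d['position'],3).tolist(),round(d['p'],2)) for d in models.pinpoint(t,l)][:1])
I=np.asarray(s['pixels'])[30:230,150:430]; J=np.asarray(t['pixels'])[100:310,100:370]
cv2.imwrite('pics/c10.png',cv2.convertScaleAbs(np.hstack([cv2.resize(I,(420,300)),cv2.resize(J,(380,300))])[:,:,::-1],alpha=1.4))
```

```text
46.275 [ 0.61421911 -0.01876336  0.32835625] 0.026133695574328115
scene column1 [[0.669, 0.068, 0.057]]
divider [([0.624, 0.064, 0.048], 0.68)]
column1 [([0.667, 0.072, 0.058], 0.95), ([0.585, 0.053, 0.063], 0.81)]
case []
tray [([0.607, -0.368, 0.0], 0.81)]
bottle_red [([0.644, -0.428, 0.002], 0.76)]
bottle_blue [([0.588, -0.44, 0.004], 0.55)]
divider [([0.623, 0.064, 0.045], 0.59)]
vial_rack [([0.354, -0.324, 0.003], 0.68)]
wrench [([0.354, -0.324, 0.003], 0.62)]
amber_bottle [([0.787, -0.075, 0.002], 0.72)]
```

View pics/c10.png

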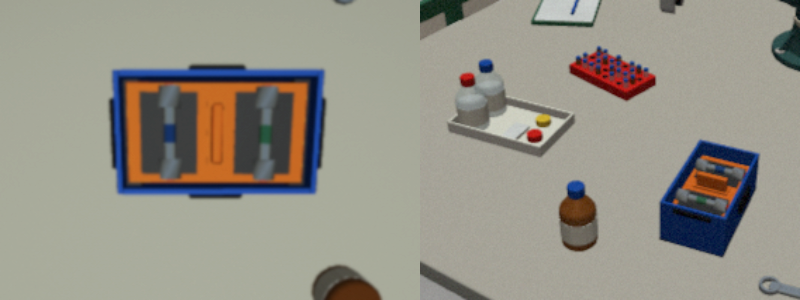

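Both columns lie flat, one on each side of the fin. The divider is seated level, and the tray, bottles and bystanders are in place. Handing in.

```bash
python3 -c "
from h import *
print(robot.close_job())"
```

```text
the job is handed in; nothing more can be done
None
```

The blue case is packed and the job was handed in at about 46 s, out of the 210 s allowed.

- **Valves:** Five were on the bench, and each went upright into its own cavity.
- **Divider:** I drew it slowly out from under the tray by its fin and laid it in the case, fin up. The last readings put its underside at z = 45–48 mm, against a ledge at 45 mm. The last picture shows it level and inside the rim.
- **Columns:** The blue one had been knocked a few centimetres aside, so I located it again before picking it up. Both now lie flat, one on each side of the fin.
- **Left alone:** The tray and its bottles read within about 5 mm of where they started. The vial rack and amber bottle read the same as at the start.

**Checks that disagreed or found nothing:**
- **Wrench:** In the last check the network confused it with the vial rack, so I have no final reading for it. The part of it that shows in the last picture looks unmoved, and the arm never touched it.
- **Case:** The last look with the wrist camera returned no reading for the case. It is fixed, though, and shows clearly in the picture.
- **Blue column:** The last side view reported only the green column. The wrist view found both, and both show in the picture.

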